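# Lock out the pump drive and hold its belt tensioner back

### The job

The pump's drive needs a new belt: first hang the lock-out plate by its eye on the isolator box's peg and let go of it. Then, with the gripper, push the upright lug of the sprung tensioner arm back past its ratchet click, on to the end stop, and finish while still holding it pressed back there, so that a colleague can fit the belt. Leave the other things on the bench where they are.

Things in the scene. Friction and masses are not known exactly. Their poses are not given: they have to be found in the camera images.
- isolator: grey isolator box, 90 deep (x) x 110 wide (y) x 100 mm high, black rotary handle on top (to 119 mm), on a 130 x 150 x 12 mm foot, fixed to the bench. At the middle of its front (-x) edge a steel bracket, 24 mm wide and 10 mm thick, its face flush with the box's front, rises to 176 mm and carries the peg. Origin under the box's centre; z up.
- peg (a point): point on the axis of the round steel peg (8 mm diameter) that stands out of the front face of the isolator's bracket, 45 mm out from the face and about half-way along the peg, 164.5 mm above the bench, 90 mm from the box's centre along its -x. The peg points along this frame's -x (out of the face), rising slightly (6 degrees); it reaches 80 mm out of the face (35 mm beyond this point). Frame parallel to the isolator's.
- tag_centre (a point): centre (half-way up) of the lock-out plate: a plain aluminium plate 8 mm thick (its x), 150 mm high (its z), 0.11 to 0.22 kg, that starts standing upright in the black slotted stand, its lower edge 10 mm above the bench. Body 60 mm wide (y) over the lower 77 mm, 44 mm wide around the eye, then a tab 34 mm wide over the top 27 mm, which is for gripping (its top edge is 75 mm above this point).
- tag_eye (a point): centre of the round eye (hole along x, 26 mm diameter) of the lock-out plate, 25 mm above tag_centre and 50 mm below the plate's top edge. Axes as the plate's: x through the hole, z up. The plate hangs with the eye's top edge on the peg, this point then 9 mm below the peg's axis; either face may look to the isolator box.
- stand: black slotted stand, 50 (x) x 80 (y) x 42 mm high, fixed; its slot (9.6 mm wide, 32 mm deep, along y) holds the plate. Origin under its centre.
- drive: pump drive plate, dark steel, 280 (x, from -120 to +160) x 180 (y) x 12 mm, fixed to the bench, with a grey finned pump 100 mm high (its inlet flange 153 mm) at its +x end (x from 160 to 270 mm). Origin on the bench. The tensioner arm's upright pivot is at x = +60, y = 0 mm; the arm reaches from there towards -x.
- tensioner (a joint): swing of the tensioner arm about its upright pivot, rad: 0 = sprung forward (start), grows anticlockwise seen from above as it is pushed back (the lug moves towards the drive plate's -y side). A spring drives it back to 0: about 4 N at the lug at 0, 10 N at full swing. The sprung pawl clicks behind the arm's tail pin at about 0.48, after which the arm let go would only fall back to about 0.46; end stop at 0.70. Held back means above 0.60.
- pawl (a joint): the small sprung ratchet pawl behind the pivot, rad: 0 = at rest, rises to about 0.12 while the arm's tail pin pushes past it and drops back near 0 with the click.
- lug (a point): centre of the upright steel lug at the end of the tensioner arm, 153 mm from the pivot axis: 30 mm along the arm (x, outwards from the pivot), 12 mm thick (y), from 32 to 88 mm above the bench; this point is 60 mm above the bench. The lug is pushed on its flat -y face, towards its own +y. Clear of the other parts: the idler roller (42 mm diameter, up to 75 mm high) stands 58 mm nearer the pivot, the arm's flat bar is 26 mm wide and 32 to 44 mm high.
- oil_bottle: bystander: white oil bottle, 64 mm diameter, 150 mm high; origin under its centre
- flange: bystander: aluminium flange ring, 52 mm diameter, 14 mm high; origin under its centre
- pulley: bystander: small steel pulley, 60 mm diameter, 34 mm high; origin under its centre
- spanner: bystander: spanner lying flat along its x
- screwdriver: bystander: screwdriver lying along its x
- gauge_head: bystander: grey gauge head, 50 x 40 x 30 mm; origin under its centre
- grease_jar: bystander: white jar, 48 mm diameter, 50 mm high; origin under its centre
Not all that is in view belongs to the job. What is shaped like the part that bears tag_centre but yellow is not meant.

How it is judged:
By the outcome, as a careful person would: the job done as asked, in the order asked, and still so for the second after the job is handed in, while the arm keeps its last pose, push and grip.
It also fails if it takes over 64 s, if anything falls off the work surface, if the arm or the gripper's body presses on something with over 40 N, if the wrist force passes 120 N, or if a joint passes its speed limit or range.

### The arm

A 6-joint arm with a two-finger parallel gripper is mounted at the origin on the work surface. World frame = base frame: x ahead of the robot, y to its left, z up, the work surface at z = 0. Lengths are in m, angles in rad, forces in N, time in s.
With the tool pointing down it reaches from about 0.275 to 0.775 m from the base axis. Payload 14.6 kg.
Tool frame: the origin (TCP) lies at the very end of the fingers, on their centre line; the grasp point (between the pads) lies 19 mm behind it; y points along the fingers, z is the direction in which the jaws open and shut, and the axes are right-handed (so a half turn about y gives the same grasp; the last joint's range is limited). The gripper opens to 85 mm and grips with 20 to 120 N. Pads are 22 mm wide; open, the fingers measure 114 mm over their backs; the gripper's body (76 mm by 85 mm) begins 54 mm behind the grasp point. The pads swing forward as they close: fully open they stand 13 mm farther back than shut.
Start: joints at [-1.272, 0.263, -0.048, 1.259, 0, 1.415], TCP at [0.23, -0.472, 0.231] pointing down, gripper open.
Joint ranges: [-2.65, 2.65], [-0.89, 1.7], [-1.18, 1.37], [-2.13, 2.11], [-1.35, 1.29], [-3.14, 3.14]. Speed limits (rad/s): [1.89, 1.89, 2.57, 2.79, 3.14, 3.14].

### API

Orientations are given as [roll, pitch, yaw] about the fixed x, y, z axes, in that order (R = Rz(yaw) Ry(pitch) Rx(roll)).
In Python, from bench import * gives the robot as it stands. The module is installed in compiled form; this text tells all that it offers.
- The arm moves only by the tool drive_tool, never from a script. Its argument "motion" is a list that holds one entry, the list of rows, each a list of 7 numbers: the shift along the tool's x, y, z in mm, then the turn, a rotation vector about the tool's x, y, z in degrees, then the opening, from 0 (shut) to 1 (fully open). In form: [[[dx, dy, dz, ax, ay, az, claw], ...]]. A call has 1 to 12 rows; each row shifts and turns the commanded pose from where the row before left it, along the tool's axes as they then stand; what a row does not reach is not made up. A row lasts 1/10 s, in which the tool goes at most 50 mm and 8.59 degrees, less where a joint would pass 70% of its speed; a pose out of reach is approached as far as the arm can. A call with a gripper value outside its range is refused whole. The fingers move at their own pace and stop on an object; "newtons" is the grip in N (left out, the last holds). Time passes only in rows, so rows that do not move let the fingers close. It gives the time, the measured TCP pose, the force and the opening at its end, in the units of the state.
- read_state(): the state, without advancing time (a new reading comes with each control period).
- grab_frame(name): name is "side" or "top" or "wrist"; returns the picture (480x640x3 uint8, red, green, blue); there is no depth.
- get_calibration(name): a dict with "fx", "fy", "cx", "cy" (pixels), "xyz" and "attitude" of the camera in the world; the wrist camera has in their place "mount" (4x4, takes a point from camera to tool coordinates, whose origin is the TCP and whose axes are the tool frame's). Camera axes: x right, y up, looking along -z (the intrinsics and any distortion apply to the point x, -y, -z); pixel columns grow to the right and rows downward; lengths in m; the calibration is good to about 2 mm. A picture is of the moment at which its call begins: read the wrist's pose just before it. get_calibration takes no time and is no camera call.
- sign_off(): hands the job in, once; it reports no verdict.
Trained networks look in the newest picture that a camera, given by its name, has taken for a name from the list of things; names that differ only in an ending like _2 or _b are one class to them, and where a whole thing is asked for, a point or a joint stands for the part that bears it (a point fixed in the world has none). Each returns a list of dicts, best first, with "p" (0 to 1); they miss things now and then, are a little off and sometimes report something else, mostly with a low value. They report only what shows in the picture. A call takes as long as a camera call. They do not tell look-alikes from the thing itself.
- regions_of(camera, query): "pixels" (480x640 bool, what is visible of it) and "rect" ([left, top, right, bottom] in pixels, round what is visible of it).
The state is a dict: "clock": time; "q": joint angles; "qvel": joint speeds; "joint_torque": joint torques, N m; "eef_pos": TCP position; "tcp_rot": TCP orientation; "wrist_force": force on the tool from outside, world axes, zero at the start; "ft_torque": the same for the moment, N m; "opening": opening from 0.0 (shut) to 1.0 (fully open).
Only numpy, scipy, OpenCV 4.12 (cv2) and the standard library are available. Lean on these libraries where they do the work, as an engineer would, in place of code of your own. Each camera call takes 0.05 s, during which the arm holds its last target. There are 200 camera calls.

## Working session

There is one attempt and no reset: what is moved stays moved. The work goes in short steps, Python scripts to look and compute and a tool call to move; the robot and the scene stay as the last step left them, time stands still between calls to the robot, and variables do not carry over. Pictures are saved under pics/ and viewed, about 8 in all and at most 12, crops included, and the job is handed in when it is done.

Besides the shell and the picture viewer there is one more tool, called by a JSON object that holds its "fn" and its "kwargs". drive_tool: Moves the arm, as the interface text tells. Its arguments: {"type":"object","properties":{"motion":{"type":"array","items":{"type":"array","items":{"type":"array","items":{"type":"number"}}}},"newtons":{"type":"number"}},"required":["motion"]}

```bash
mkdir -p pics; python3 - <<'E'
from bench import *
import cv2,numpy as np
s=read_state();print({k:np.round(v,3) for k,v in s.items()})
for n in ("side","top","wrist"):
    print(n,get_calibration(n))
a=grab_frame("side");b=grab_frame("top")
for n,i in(("side",a),("top",b)): cv2.imwrite(f"pics/{n}0.png",i[:,:,::-1])
for n in("side","top"):
    for q in ("tag_centre","isolator","stand","drive","tensioner","lug"):
        for r in regions_of(n,q)[:3]: print(n,q,round(r["p"],2),r["rect"],int(r["pixels"].sum()))
E
```

```text
{'clock': np.float64(0.0), 'q': array([-1.272,  0.264, -0.049,  1.259, -0.   ,  1.415]), 'qvel': array([ 0.001, -0.001,  0.001, -0.   ,  0.   , -0.   ]), 'joint_torque': array([-3.0000e-03, -6.3762e+01,  3.8456e+01,  1.4000e-02, -0.0000e+00,
        0.0000e+00]), 'eef_pos': array([ 0.23 , -0.472,  0.231]), 'tcp_rot': array([-1.572,  0.   , -2.688]), 'wrist_force': array([-0.359, -0.198,  0.02 ]), 'ft_torque': array([-0.024, -0.023,  0.037]), 'opening': np.float64(1.001)}
side {'fx': 527.6434214070872, 'fy': 527.6434214070872, 'cx': 323.4059084842956, 'cy': 237.0608116715989, 'xyz': array([-0.02601004,  0.5274823 ,  0.80603449]), 'attitude': array([ 0.83336656, -0.01120534, -2.34417429])}
top {'fx': 493.9608120279366, 'fy': 493.9608120279366, 'cx': 319.8134689534371, 'cy': 243.24798469007786, 'xyz': array([0.39784449, 0.00688619, 1.10071372]), 'attitude': array([ 0.13997132, -0.00831828, -1.57486359])}
wrist {'fx': 349.2092394982551, 'fy': 349.2092394982551, 'cx': 315.5215475015564, 'cy': 231.4230438949025, 'mount': array([[-3.85393732e-04, -9.50516107e-01, -3.10675042e-01,
        -7
[... 799 characters left out ...]
ensioner 0.45 [350.1, 145.0, 411.9, 224.7] 3014
side lug 0.67 [146.6, 273.0, 176.8, 383.1] 1818
top tag_centre 0.75 [291.1, 270.8, 318.6, 291.1] 222
top tag_centre 0.58 [216.7, 356.3, 245.1, 376.3] 430
top tag_centre 0.41 [309.8, 320.6, 328.0, 348.5] 163
top isolator 0.66 [409.6, 187.4, 495.1, 275.0] 4456
top stand 0.87 [283.1, 259.8, 326.5, 301.1] 699
top stand 0.54 [361.2, 306.6, 386.4, 327.9] 401
top drive 0.63 [138.5, 98.2, 247.5, 288.9] 14195
top drive 0.48 [412.0, 186.6, 494.4, 275.2] 4356
top drive 0.41 [293.8, 268.4, 316.3, 288.8] 232
top tensioner 0.69 [138.9, 172.7, 211.9, 263.2] 1538
top tensioner 0.58 [298.9, 146.6, 331.8, 189.6] 963
top lug 0.61 [139.1, 174.7, 211.0, 263.8] 1485
```

View pics/side0.png

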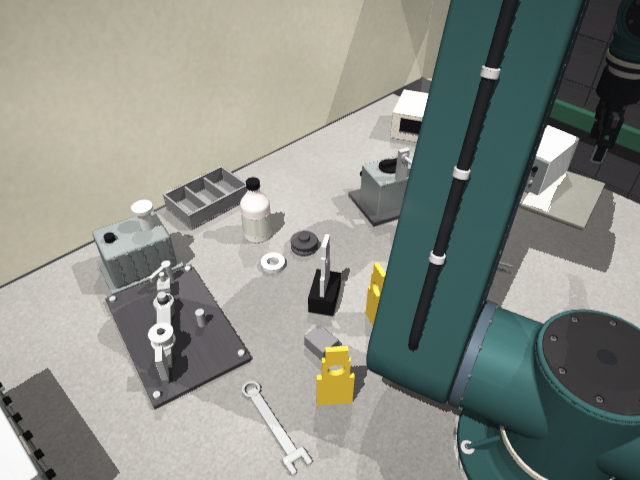

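View pics/top0.png

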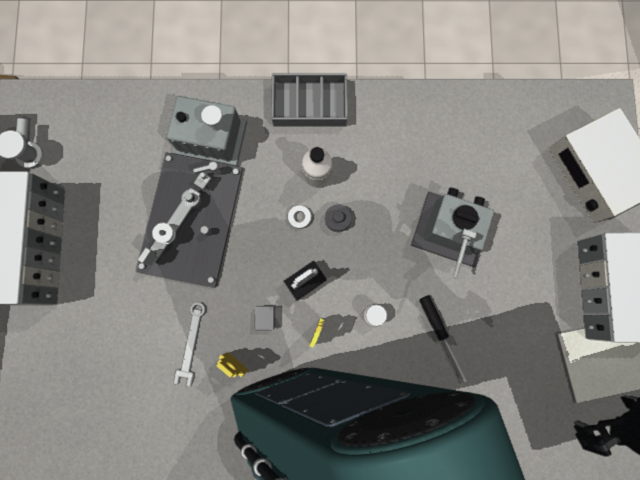

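Candidates for the plate: an aluminium plate in the black stand, side (326,265) / top (305,278), and yellow look-alikes at side (376,295) and (336,375), top (318,332) and (231,365). I choose the aluminium one. The isolator is at top (465,215) with its peg running (468,235) to (458,275). The drive is at top (190,215) with the lug near (145,258).

```bash
cat >h.py <<'E'
from bench import *
import cv2,numpy as np
from scipy.spatial.transform import Rotation as Ro
def cam(n,s=None):
    c=get_calibration(n)
    if n=="wrist":
        s=s or read_state()
        R=Ro.from_euler("xyz",s["tcp_rot"]).as_matrix();m=c["mount"]
        return c,R@m[:3,:3],s["eef_pos"]+R@m[:3,3]
    return c,Ro.from_euler("xyz",c["attitude"]).as_matrix(),np.array(c["xyz"])
def ray(n,u,v,s=None):
    c,R,p=cam(n,s);d=R@np.array([(u-c["cx"])/c["fx"],-(v-c["cy"])/c["fy"],-1]);return p,d
def atz(n,u,v,z,s=None):
    p,d=ray(n,u,v,s);return np.round(p+d*(z-p[2])/d[2],4)
def proj(n,P,s=None):
    c,R,p=cam(n,s);q=R.T@(np.array(P)-p);return np.round([c["cx"]-c["fx"]*q[0]/q[2],c["cy"]+c["fy"]*q[1]/q[2]],1)
def tri(obs):
    A=np.zeros((3,3));b=np.zeros(3)
    for p,d in obs:
        d=d/np.linalg.norm(d);M=np.eye(3)-np.outer(d,d);A+=M;b+=M@p
    return np.linalg.solve(A,b)
E
python3 - <<'E'
from h import *
im=cv2.imread("pics/top0.png")
def c(x,y,w,h,k):return cv2.resize(im[y:y+h,x:x+w],None,fx=k,fy=k,interpolation=cv2.INTER_CUBIC)
o=np.zeros((600,800,3),np.uint8)
o[:300,:400]=c(270,245,80,60,5); o[:300,400:]=c(405,180,100,75,4); o[300:,:400]=c(130,155,133,100,3)[:300,:400] if 0 else cv2.resize(im[160:270,130:263],(400,300)); o[300:,400:]=c(405,215,100,75,4)
cv2.imwrite("pics/m0.png",o)
print(atz("top",305,278,.16),atz("top",305,281,.042),atz("top",468,235,.176),atz("top",458,275,.168),atz("top",145,258,.088),atz("top",187,197,.05))
print(atz("side",326,237,.16),atz("side",156,345,.088))
E
```

```text
[0.4636 0.027  0.16  ] [0.4654 0.0295 0.042 ] [ 0.5431 -0.2829  0.176 ] [ 0.4677 -0.2629  0.168 ] [0.5109 0.3574 0.088 ] [0.6481 0.2856 0.05  ]
[0.4747 0.0219 0.16  ] [0.535  0.3534 0.088 ]
```

View pics/m0.png

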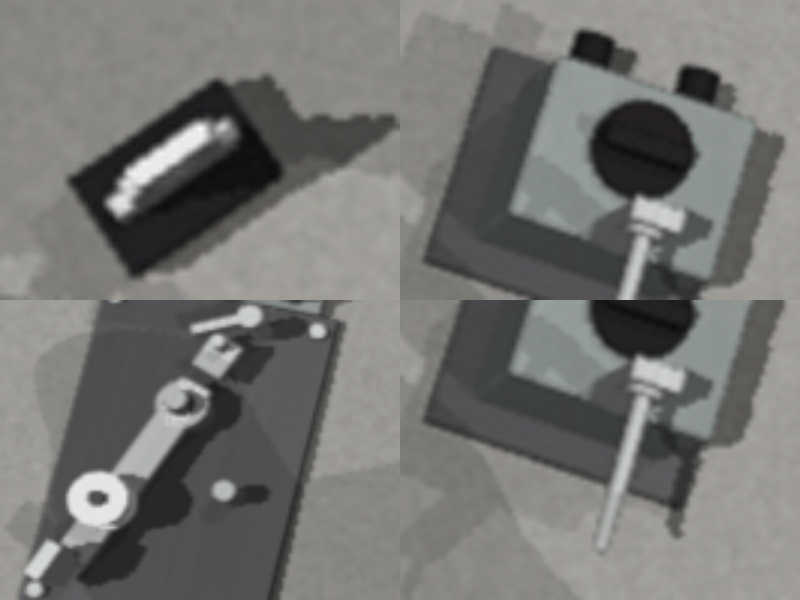

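The crops confirm the choice: an aluminium plate in the black stand (stand corners at about (284,281), (314,261), (326,280) and (297,300)), a steel peg from (465,237) to (455,277), and the lug at about (143,256).

```bash
cat >>h.py <<'E'
from scipy.optimize import least_squares
def fit(obs,x0):
    "obs: (cam,pixel,local xyz) -> x,y,yaw"
    def f(p):
        R=Ro.from_euler("z",p[2]).as_matrix()
        return np.concatenate([proj(n,R@np.array(l)+[p[0],p[1],0],s)-np.array(px) for n,px,l,s in obs])
    r=least_squares(f,x0,diff_step=1e-3,loss="soft_l1");return r.x,np.round(f(r.x),1)
def delta(P,yaw_deg):
    "tool-frame move to TCP P, tool down, yaw"
    s=read_state();R=Ro.from_euler("xyz",s["tcp_rot"])
    T=Ro.from_euler("xyz",[-np.pi/2,0,np.radians(yaw_deg)])
    print("shift mm",np.round(R.inv().apply(np.array(P)-s["eef_pos"])*1e3,1),"rotvec deg",np.round((R.inv()*T).as_rotvec(degrees=True),2))
E
sed -i 's/return np.round(\[c\["cx"\]\(.*\)\],1)$/return np.array([c["cx"]\1])/' h.py
python3 - <<'E'
from h import *
t=lambda px,l:("top",px,l,None)
st=[t((283.6,281),(-.025,.04,.042)),t((314,261),(.025,.04,.042)),t((326.4,280),(.025,-.04,.042)),t((297,300),(-.025,-.04,.042))]
# stand: long axis y at world -56.7deg => yaw 33 ; order corners accordingly
best=None
for k,c in (("a",[(-.025,.04),(.025,.04),(.025,-.04),(-.025,-.04)]),("b",[(.025,.04),(.025,-.04),(-.025,-.04),(-.025,.04)])):
    o=[t(px,(*xy,.042)) for px,xy in zip([(283.6,281),(314,261),(326.4,280),(297,300)],c)]
    print("stand",k,*fit(o,[.46,.03,.58]))
iso=[t((444.25,194.5),(.045,.055,.1)),t((494.25,212),(.045,-.055,.1)),t((482,249.5),(-.045,-.055,.1)),t((433,232.5),(-.045,.055,.1)),t((455,277.5),(-.125,0,.168))]
x,r=fit(iso,[.58,-.29,-.25]);print("iso",x,r);R=Ro.from_euler("z",x[2]);print("peg",R.apply([-.09,0,.1645])+[x[0],x[1],0],"tip",R.apply([-.125,0,.168])+[x[0],x[1],0])
dr=[t((138,272),(-.12,.09,.012)),t((213,287),(-.12,-.09,.012)),t((165,152),(.16,.09,.012)),t((242,166),(.16,-.09,.012))]
x,r=fit(dr,[.55,.3,-.2]);print("drive",x,r);R=Ro.from_euler("z",x[2]);pv=R.apply([.06,0,.05])+[x[0],x[1],0];print("pivot",pv,proj("top",pv+[0,0,.02]),"lug",atz("top",143.3,256.1,.088))
delta([.4636,.027,.32],-56.7)
E
```

```text
stand a [ 0.4666986   0.02952758 -0.58731419] [ -0.6  -1.1 -18.   -0.5   0.6   1.   17.1   0.6]
stand b [0.46662857 0.02888908 0.58823123] [-0.3  0.2  0.3 -0.6  0.9 -0.3 -0.8  0.7]
iso [ 0.58153816 -0.29819446 -0.33866456] [ 0.  -0.9  0.7 -1.2  0.6  2.  -1.6  1.5 -0.2 -0.3]
peg [ 0.49665023 -0.26829396  0.1645    ] tip [ 0.46363826 -0.25666598  0.168     ]
drive [ 0.5890896   0.29184008 -0.19196375] [-2.5  0.   2.6  0.4 -0.2 -0.5  0.2  0. ]
pivot [0.64798748 0.28039287 0.05      ] [187.02831759 194.8796973 ] lug [0.5149 0.3611 0.088 ]
shift mm [-428.5  -88.7 -346. ] rotvec deg [ -0.  -97.3   0. ]
```

{"fn": "drive_tool", "kwargs": {"motion": [[[-36,-7,-29,0,0,0,1],[-36,-7,-29,0,0,0,1],[-36,-7,-29,0,0,0,1],[-36,-7,-29,0,0,0,1],[-36,-7,-29,0,0,0,1],[-36,-7,-29,0,0,0,1],[-36,-7,-29,0,0,0,1],[-36,-7,-29,0,0,0,1],[-36,-7,-29,0,0,0,1],[-36,-7,-29,0,0,0,1],[-36,-7,-29,0,0,0,1],[-33,-7,-27,0,0,0,1]]]}}

```text
clock: 1.9
eef_pos: [0.4645, 0.0294, 0.3157]
tcp_rot: [-1.571, 0.0, -2.687]
wrist_force: [0.8, -0.3, 0.0]
opening: 1.002
```

{"fn": "drive_tool", "kwargs": {"motion": [[[0,0,0,0,-8.1,0,1],[0,0,0,0,-8.1,0,1],[0,0,0,0,-8.1,0,1],[0,0,0,0,-8.1,0,1],[0,0,0,0,-8.1,0,1],[0,0,0,0,-8.1,0,1],[0,0,0,0,-8.1,0,1],[0,0,0,0,-8.1,0,1],[0,0,0,0,-8.1,0,1],[0,0,0,0,-8.1,0,1],[0,0,0,0,-8.1,0,1],[0,0,0,0,-8.1,0,1]]]}}

```text
clock: 3.1
eef_pos: [0.464, 0.0272, 0.3153]
tcp_rot: [-1.571, 0.0, -0.985]
wrist_force: [0.0, 0.8, -0.5]
opening: 1.002
```

```bash
python3 - <<'E'
from h import *
s=read_state();print(s["clock"],s["eef_pos"],s["tcp_rot"],s["q"])
w=grab_frame("wrist");sd=grab_frame("side")
for r in regions_of("wrist","tag_centre")[:2]:print(r["p"],r["rect"])
cv2.imwrite("pics/w1.png",w[:,:,::-1]);cv2.imwrite("pics/s1.png",sd[:,:,::-1])
print(proj("wrist",[.4667,.029,.16],s),proj("wrist",[.4667,.029,.042],s))
o=np.zeros((600,800,3),np.uint8);o[:,:]=0
o[:360,:480]=cv2.resize(w,(480,360));c=sd[100:340,300:560];o[360:,:260]=c;o[360:,260:500]=sd[240:480,80:320];o[:360,480:800]=cv2.resize(sd[120:300,330:490],(320,360))
cv2.imwrite("pics/m1.png",o[:,:,::-1])
E
```

```text
3.1 [0.46400503 0.02719388 0.31532763] [-1.57073242e+00  4.47496014e-06 -9.85480406e-01] [-1.17087371e-01  1.45843646e-01  2.34938281e-02  1.44840062e+00
  4.47034134e-05  8.68393037e-01]
0.89 [318.0, 161.9, 330.4, 232.0]
0.78 [185.2, 128.7, 255.9, 186.9]
[319.74955508 212.25332521] [318.58656538 186.75173135]
```

View pics/m1.png

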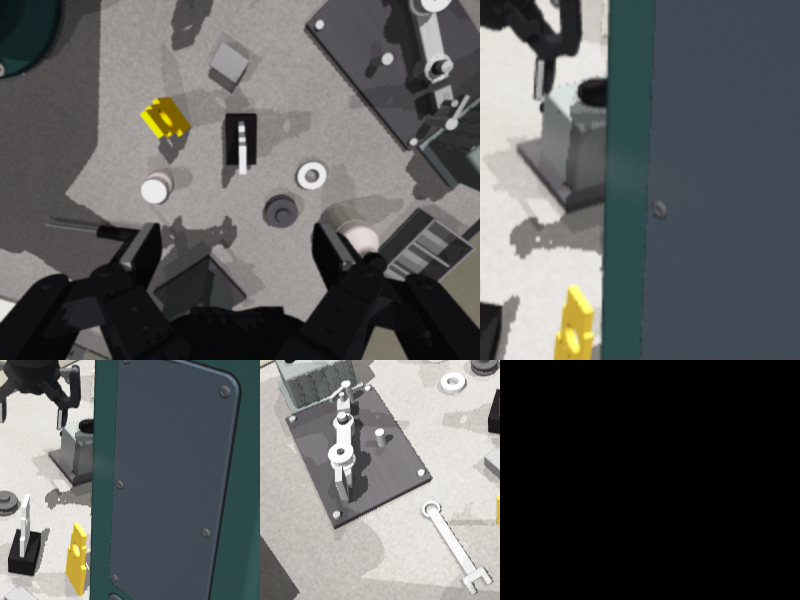

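The wrist view shows the aluminium plate edge-on at about (324,197) full-scale and upright in its stand, so the yaw is right. The yellow one is to the left at (220,157).

```bash
python3 - <<'E'
from h import *
s=read_state();grab_frame("wrist");r=regions_of("wrist","tag_centre")[0];m=r["pixels"]
for v in range(164,234,6):
    c=np.where(m[v])[0]
    if len(c):print(v,c.min(),c.max())
ys=[ (v,np.where(m[v])[0].mean()) for v in range(200,230) if m[v].any()]
u=np.mean([a[1] for a in ys]);print(u,atz("wrist",u,213,.16,s))
P=np.array([.4667,.029])
delta([*atz("wrist",u,213,.16,s)[:2],.137],-56.3)
E
```

```text
164 318 324
170 318 325
176 318 325
182 318 326
188 318 326
194 317 327
200 318 327
206 319 327
212 319 327
218 319 327
224 319 327
230 320 326
322.96666666666664 [0.4695 0.0299 0.16  ]
shift mm [  0.7 178.3   6.1] rotvec deg [-0.   -0.73  0.  ]
```

{"fn": "drive_tool", "kwargs": {"motion": [[[0,0,6,0,-0.7,0,1],[1,30,0,0,0,0,1],[0,35,0,0,0,0,1],[0,35,0,0,0,0,1],[0,35,0,0,0,0,1],[0,25,0,0,0,0,1],[0,18,0,0,0,0,0.6],[0,0,0,0,0,0,0],[0,0,0,0,0,0,0],[0,0,0,0,0,0,0],[0,0,0,0,0,0,0],[0,0,0,0,0,0,0]]], "newtons": 50}}

```text
clock: 4.55
eef_pos: [0.4703, 0.0296, 0.1382]
tcp_rot: [-1.569, -0.001, -0.979]
wrist_force: [-0.5, 1.2, 5.9]
opening: 0.08
```

{"fn": "drive_tool", "kwargs": {"motion": [[[0,0,0,0,0,0,0],[0,0,0,0,0,0,0],[0,0,0,0,0,0,0],[0,0,0,0,0,0,0]]]}}

```text
clock: 4.95
eef_pos: [0.4703, 0.0296, 0.1383]
tcp_rot: [-1.569, -0.001, -0.979]
wrist_force: [-0.6, 0.6, 6.4]
opening: 0.081
```

{"fn": "drive_tool", "kwargs": {"motion": [[[0,-5,0,0,0,0,0],[0,-10,0,0,0,0,0],[0,-15,0,0,0,0,0],[0,-20,0,0,0,0,0],[0,-25,0,0,0,0,0],[0,-30,0,0,0,0,0],[0,-30,0,0,0,0,0],[0,-30,0,0,0,0,0],[0,-30,0,0,0,0,0],[0,-15,0,0,0,0,0],[0,0,0,0,0,0,0]]]}}

```text
clock: 6.05
eef_pos: [0.4701, 0.0296, 0.3496]
tcp_rot: [-1.568, -0.002, -0.979]
wrist_force: [0.3, -0.2, -2.4]
opening: 0.079
```

```bash
python3 - <<'E'
from h import *
s=read_state();print(s["eef_pos"],s["wrist_force"],s["opening"])
t=grab_frame("top");sd=grab_frame("side");w=grab_frame("wrist")
o=np.zeros((600,800,3),np.uint8)
o[:360,:480]=cv2.resize(t[170:305,390:570],(480,360),interpolation=cv2.INTER_CUBIC)
o[360:,:320]=cv2.resize(w,(320,240));o[360:,320:800]=cv2.resize(sd[100:340,180:660],None,fx=1,fy=1)[:, :480] if 0 else cv2.resize(sd[80:320,160:640],(480,240))
cv2.imwrite("pics/m2.png",o[:,:,::-1]);cv2.imwrite("pics/t2.png",t[:,:,::-1]);cv2.imwrite("pics/s2.png",sd[:,:,::-1])
E
```

```text
[0.47008244 0.0295726  0.34959252] [ 0.30859666 -0.21607124 -2.3775805 ] 0.07854717441868367
```

View pics/m2.png

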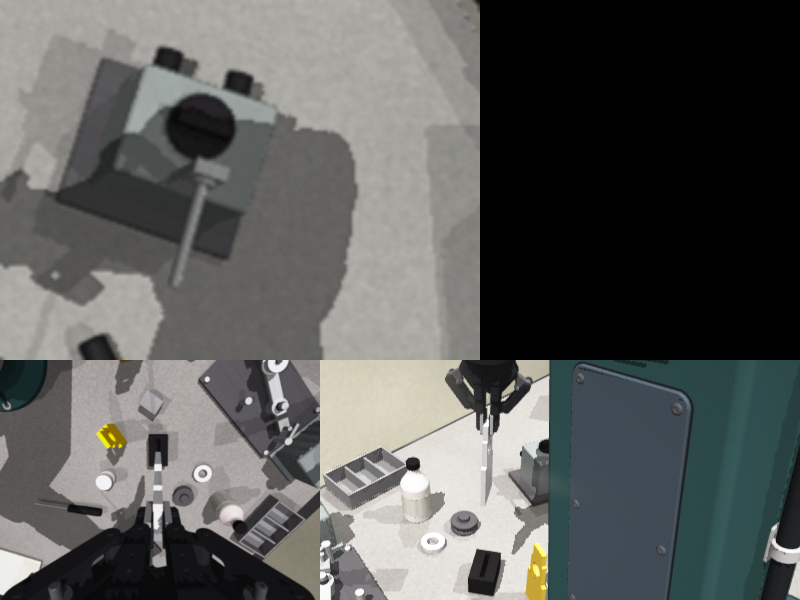

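The plate is held and clear of the stand. The peg in the top view runs from (466,239) to its tip at (456,276).

```bash
python3 - <<'E'
from h import *
t=lambda px,l:("top",px,l,None)
z=lambda x:.1645+(-.09-x)*np.tan(np.radians(6))
iso=[t((445.5,194.7),(.045,.055,.1)),t((493.9,210.5),(.045,-.055,.1)),t((481.1,249.9),(-.045,-.055,.1)),t((432.4,234.5),(-.045,.055,.1)),
 t((428.2,191.7),(.065,.075,.012)),t((412.5,242.4),(-.065,.075,.012)),t((475.5,266.7),(-.065,-.075,.012)),
 t((456.4,276.1),(-.125,0,z(-.125))),t((466.1,239.4),(-.045,0,z(-.045)))]
x,r=fit(iso,[.58,-.29,-.3]);print("iso",x,np.degrees(x[2]),r.reshape(-1,2).tolist())
R=Ro.from_euler("z",x[2])
for l in(-.045,-.09,-.125):print(l,R.apply([l,0,z(l)])+[x[0],x[1],0])
print("direct",atz("top",456.4,276.1,z(-.125)),atz("top",466.1,239.4,z(-.045)))
out=R.apply([-.165,0,0])+[x[0],x[1],0]
delta([out[0],out[1],.35],np.degrees(x[2])-90)
E
```

```text
iso [ 0.58249928 -0.29898151 -0.33010046] -18.913362944483353 [[-1.1, -1.4], [1.3, -0.5], [2.1, 1.0], [-0.6, -0.7], [0.2, 0.0], [-1.0, 3.2], [0.5, 0.4], [-0.6, 0.7], [0.2, -1.5]]
-0.045 [ 0.53992883 -0.28439529  0.15977031]
-0.09 [ 0.49735839 -0.26980908  0.1645    ]
-0.125 [ 0.46424805 -0.25846425  0.16817865]
direct [ 0.4656 -0.2597  0.1682] [ 0.5371 -0.284   0.1598]
shift mm [ 204.5   -3.4 -189. ] rotvec deg [ 6.000e-02  5.281e+01 -1.000e-02]
```

{"fn": "drive_tool", "kwargs": {"motion": [[[34,-1,-31.5,0,0,0,0],[34,0,-31.5,0,0,0,0],[34,-1,-31.5,0,0,0,0],[34,0,-31.5,0,0,0,0],[34,-1,-31.5,0,0,0,0],[34.5,0,-31.5,0,0,0,0]]]}}

```text
clock: 6.8
eef_pos: [0.4257, -0.247, 0.3495]
tcp_rot: [-1.571, 0.001, -0.979]
wrist_force: [1.3, 1.0, -1.9]
opening: 0.083
```

{"fn": "drive_tool", "kwargs": {"motion": [[[0,0,0,0,7.55,0,0],[0,0,0,0,7.55,0,0],[0,0,0,0,7.55,0,0],[0,0,0,0,7.55,0,0],[0,0,0,0,7.55,0,0],[0,0,0,0,7.55,0,0],[0,0,0,0,7.5,0,0],[0,0,0,0,0,0,0]]]}}

```text
clock: 7.6
eef_pos: [0.4265, -0.2453, 0.3494]
tcp_rot: [-1.572, 0.001, -1.903]
wrist_force: [0.5, -0.0, -1.8]
opening: 0.08
```

```bash
python3 - <<'E'
from h import *
s=read_state();print(s["clock"],s["eef_pos"],s["tcp_rot"],s["q"])
t=grab_frame("top");sd=grab_frame("side");w=grab_frame("wrist")
o=np.zeros((600,800,3),np.uint8)
o[:480,:640]=w
o[480:,:160]=0
o[300:,480:]=cv2.resize(sd[100:325,290:530],(320,300))
cv2.imwrite("pics/m3.png",o[:,:,::-1]);cv2.imwrite("pics/w3.png",w[:,:,::-1]);cv2.imwrite("pics/s3.png",sd[:,:,::-1])
for l,z in((-.045,.1598),(-.125,.1682)):
    R=Ro.from_euler("z",-.3301);print(proj("wrist",R.apply([l,0,z])+[.5825,-.299,0],s),proj("side",R.apply([l,0,z])+[.5825,-.299,0]))
E
```

```text
7.6 [ 0.42648494 -0.24527113  0.34939095] [-1.57235365e+00  5.80163391e-04 -1.90283135e+00] [-6.87714705e-01  1.99891265e-01  1.83595770e-01  1.55616271e+00
  1.54918594e-06  1.21511619e+00]
[439.24189281 203.04382171] [404.85637663 157.69988826]
[358.00233213 205.21976953] [425.78448452 173.96521453]
```

View pics/m3.png

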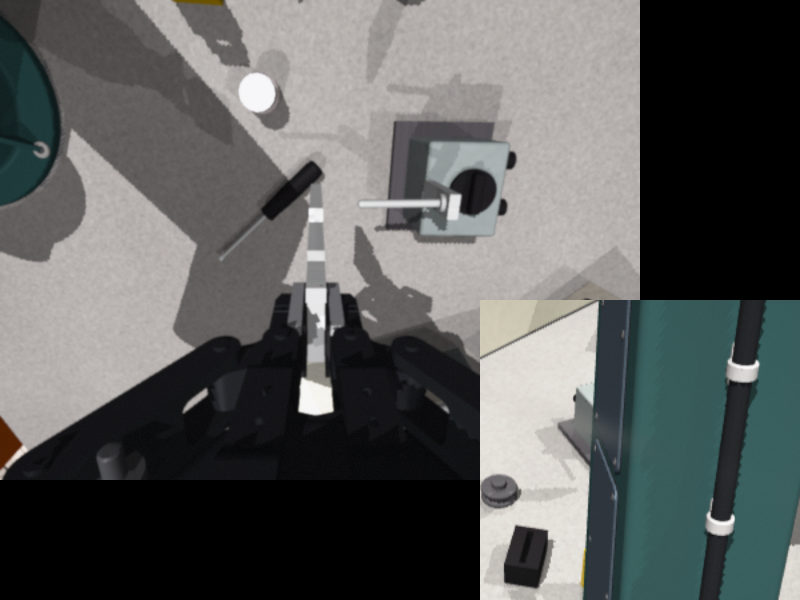

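The wrist view shows the peg from its tip at (360,204) to its base at (442,203), within 3 px of prediction. The held plate is edge-on at column 316, with its shoulders at rows 208–222 and 250–262. Next I check how the plate sits in the grip.

```bash
python3 - <<'E'
from h import *
s=read_state();R=Ro.from_euler("xyz",s["tcp_rot"])
for n,p in(("bottom end",(-30,127,0)),("sh1 out",(-30,50,0)),("sh1 in",(-22,50,0)),("sh2 out",(-22,4,0)),("sh2 in",(-17,4,0)),("top end",(-17,-23,0))):
    print(n,proj("wrist",R.apply(np.array(p)/1e3)+s["eef_pos"],s).round())
w=cv2.imread("pics/w3.png").mean(2);print([(v,int(w[v,312:321].mean())) for v in range(170,310,4)])
x,y,a=.5825,-.299,-.3301
R2=Ro.from_euler("z",a);o=R2.apply([-.165,0,0])+[x,y,0]
# TCP 27 above eye ; eye centre at tip height .168
delta([o[0],o[1],.168+.027],np.degrees(a)-90)
E
```

```text
bottom end [316. 184.]
sh1 out [316. 209.]
sh1 in [316. 222.]
sh2 out [316. 252.]
sh2 in [316. 262.]
top end [316. 290.]
[(170, 33), (174, 27), (178, 44), (182, 88), (186, 133), (190, 132), (194, 132), (198, 131), (202, 131), (206, 135), (210, 240), (214, 240), (218, 240), (222, 177), (226, 133), (230, 133), (234, 133), (238, 132), (242, 132), (246, 131), (250, 179), (254, 228), (258, 227), (262, 140), (266, 136), (270, 134), (274, 135), (278, 133), (282, 137), (286, 140), (290, 231), (294, 232), (298, 231), (302, 232), (306, 231)]
shift mm [ 3.000e-01  1.548e+02 -1.000e-01] rotvec deg [ 0.05  0.22 -0.02]
```

{"fn": "drive_tool", "kwargs": {"motion": [[[0,30,0,0,0.2,0,0],[0,35,0,0,0,0,0],[0,35,0,0,0,0,0],[0,35,0,0,0,0,0],[0,20,0,0,0,0,0],[0,0,0,0,0,0,0],[0,0,0,0,0,0,0]]]}}

```text
clock: 8.45
eef_pos: [0.4269, -0.2456, 0.1959]
tcp_rot: [-1.571, -0.0, -1.903]
wrist_force: [-0.5, 0.4, -1.5]
opening: 0.081
```

```bash
python3 - <<'E'
from h import *
s=read_state();print(s["clock"],s["eef_pos"],s["tcp_rot"],s["wrist_force"])
w=grab_frame("wrist");t=grab_frame("top")
for l,z in((-.045,.1598),(-.125,.1682)):
    R=Ro.from_euler("z",-.3301);print(proj("wrist",R.apply([l,0,z])+[.5825,-.299,0],s))
R=Ro.from_euler("xyz",s["tcp_rot"]);print("eye",proj("wrist",R.apply([0,.027,0])+s["eef_pos"],s))
o=np.zeros((600,800,3),np.uint8);o[:480,:640]=w;cv2.imwrite("pics/m4.png",w[:,:,::-1])
x,y,a=.5825,-.299,-.3301
R2=Ro.from_euler("z",a);o=R2.apply([-.09,0,0])+[x,y,0]
delta([o[0],o[1],.193],np.degrees(a)-90)
E
```

```text
8.45 [ 0.42688595 -0.24557848  0.19587292] [-1.57078397e+00 -1.58228975e-05 -1.90266491e+00] [-0.50049873  0.37494143 -1.51387471]
[531.04143006 267.20549424]
[390.12569176 273.89169571]
eye [315.90898015 274.3868771 ]
shift mm [-0.3  3.7 74. ] rotvec deg [-0.1  -0.14  0.04]
```

View pics/m4.png

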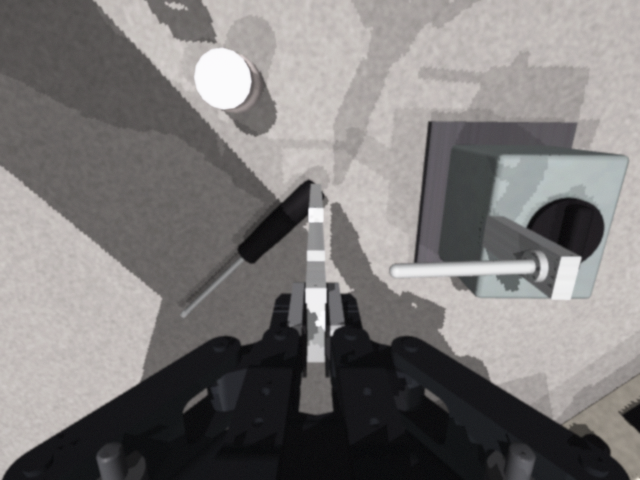

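The peg tip is at (393,271) and its base at (537,266), against predictions of (390,274) and (531,267). That is 1–2 mm off, well inside the 9 mm clearance, so I insert.

{"fn": "drive_tool", "kwargs": {"motion": [[[-1,0,15,0,0,0,0],[0,0,15,0,0,0,0],[0,1,15,0,0,0,0],[0,1,15,0,0,0,0],[0,1,15,0,0,0,0],[0,0,0,0,0,0,0],[0,0,0,0,0,0,0]]]}}

```text
clock: 9.25
eef_pos: [0.498, -0.2692, 0.1929]
tcp_rot: [-1.57, -0.0, -1.904]
wrist_force: [0.5, 0.1, -1.1]
opening: 0.082
```

{"fn": "drive_tool", "kwargs": {"motion": [[[0,3,0,0,0,0,0],[0,3,0,0,0,0,0],[0,2,0,0,0,0,0],[0,0,0,0,0,0,0]]]}}

```text
clock: 9.65
eef_pos: [0.4977, -0.269, 0.1842]
tcp_rot: [-1.571, 0.0, -1.904]
wrist_force: [-0.7, -0.3, -0.4]
opening: 0.08
```

{"fn": "drive_tool", "kwargs": {"motion": [[[0,1,0,0,0,0,0],[0,1,0,0,0,0,0],[0,0,0,0,0,0,0],[0,0,0,0,0,0,0]]]}}

```text
clock: 10.05
eef_pos: [0.498, -0.2691, 0.1837]
tcp_rot: [-1.569, -0.001, -1.904]
wrist_force: [-6.4, 2.9, 16.1]
opening: 0.083
```

{"fn": "drive_tool", "kwargs": {"motion": [[[0,-1.5,0,0,0,0,0],[0,0,0,0,0,0,0],[0,0,0,0,0,0,0.15],[0,0,0,0,0,0,0.25],[0,0,0,0,0,0,0.3],[0,0,0,0,0,0,0.3],[0,0,0,0,0,0,0.3],[0,0,0,0,0,0,0.3]]]}}

```text
clock: 10.85
eef_pos: [0.498, -0.2691, 0.1838]
tcp_rot: [-1.571, -0.0, -1.904]
wrist_force: [0.2, 0.3, -0.0]
opening: 0.306
```

```bash
python3 - <<'E'
from h import *
w=grab_frame("wrist");t=grab_frame("top");sd=grab_frame("side")
o=np.zeros((600,800,3),np.uint8);o[:360,:480]=cv2.resize(w,(480,360));o[360:,:320]=cv2.resize(t[170:320,390:590],(320,240));o[360:,320:640]=cv2.resize(sd[100:280,300:540],(320,240));cv2.imwrite("pics/m5.png",o[:,:,::-1])
E
```

```text
(no output)
```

View pics/m5.png

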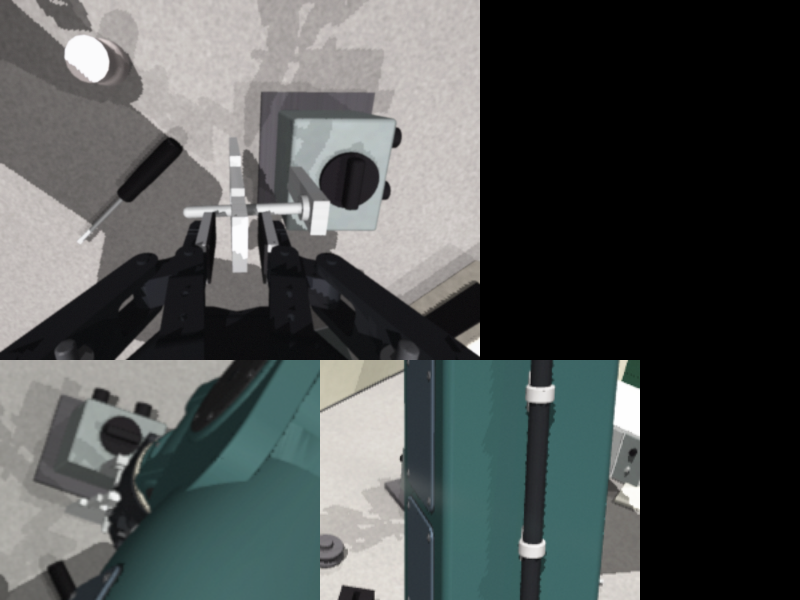

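The wrist view shows the plate hanging through its eye on the peg, with free gaps to both fingers. I retreat straight up and work out the lug.

{"fn": "drive_tool", "kwargs": {"motion": [[[0,-5,0,0,0,0,0.3],[0,-10,0,0,0,0,0.3],[0,-15,0,0,0,0,0.3],[0,-25,0,0,0,0,0.3],[0,-30,0,0,0,0,0.1],[0,-30,0,0,0,0,0]]]}}

```text
clock: 11.6
eef_pos: [0.4978, -0.269, 0.3008]
tcp_rot: [-1.57, -0.0, -1.904]
wrist_force: [0.4, -0.7, -0.8]
opening: 0.003
```

```bash
python3 - <<'E'
from h import *
s=read_state();print(s["eef_pos"],s["wrist_force"])
grab_frame("wrist")
for r in regions_of("wrist","tag_centre")[:2]:print(r["p"],r["rect"])
R2=Ro.from_euler("z",-.3301)
print("hung tab top pred",proj("wrist",R2.apply([-.09,0,.2055])+[.5825,-.299,0]))
# lug from top0/side0 crops: compare
print(atz("top",143.3,256.1,.088),atz("side",156,352,.088))
delta([.53,.38,.27],-109)
E
```

```text
[ 0.49781046 -0.26895063  0.30078951] [ 0.35219213 -0.68672265 -0.78685482]
0.82 [311.2, 163.6, 324.4, 259.7]
hung tab top pred [312.95378633 233.04447041]
[0.5149 0.3611 0.088 ] [0.5229 0.3607 0.088 ]
shift mm [-624.2   30.9 -183.4] rotvec deg [-0.33 -0.1   0.11]
```

{"fn": "drive_tool", "kwargs": {"motion": [[[-45,0,-13,0,0,0,0],[-45,0,-13,0,0,0,0],[-45,0,-13,0,0,0,0],[-45,0,-13,0,0,0,0],[-45,0,-13,0,0,0,0],[-45,0,-13,0,0,0,0],[-45,0,-13,0,0,0,0],[-45,0,-13,0,0,0,0],[-45,0,-13,0,0,0,0],[-45,0,-13,0,0,0,0],[-45,0,-13,0,0,0,0],[-45,0,-13,0,0,0,0]]]}}

```text
clock: 12.9
eef_pos: [0.5269, 0.2942, 0.2991]
tcp_rot: [-1.57, 0.0, -1.904]
wrist_force: [0.8, -1.3, -0.2]
opening: 0.001
```

{"fn": "drive_tool", "kwargs": {"motion": [[[-42,0,-13,0,0,0,0],[-42,0,-13,0,0,0,0],[0,0,0,0,-8.4,0,0],[0,0,0,0,-8.4,0,0],[0,0,0,0,-8.4,0,0],[0,0,0,0,-8.4,0,0],[0,0,0,0,-8.4,0,0],[0,0,0,0,-8.4,0,0],[0,0,0,0,-8.4,0,0],[0,0,0,0,-8.4,0,0],[0,0,0,0,-8.4,0,0],[0,0,0,0,-8.4,0,0]]]}}

```text
clock: 14.1
eef_pos: [0.5301, 0.38, 0.2989]
tcp_rot: [-1.571, 0.0, -0.432]
wrist_force: [-0.0, 0.2, -1.0]
opening: -0.001
```

{"fn": "drive_tool", "kwargs": {"motion": [[[0,0,0,0,-8.4,0,0],[0,0,0,0,-8.4,0,0],[0,0,0,0,-8.4,0,0],[0,0,0,0,-8.4,0,0],[0,0,0,0,-8.4,0,0],[0,0,0,0,-8.4,0,0],[0,0,0,0,-8.4,0,0],[0,0,0,0,-8.4,0,0],[0,0,0,0,-8.4,0,0],[0,0,0,0,-8.4,0,0],[0,0,0,0,0,0,0]]]}}

```text
clock: 15.2
eef_pos: [0.5302, 0.3801, 0.2989]
tcp_rot: [-1.571, -0.0, 1.03]
wrist_force: [0.0, 0.4, 0.0]
opening: 0.003
```

```bash
python3 - <<'E'
from h import *
s=read_state();print(s["clock"],s["eef_pos"],s["tcp_rot"],s["q"])
w=grab_frame("wrist");t=grab_frame("top")
for r in regions_of("wrist","lug")[:2]:print(r["p"],r["rect"])
print(proj("wrist",[.515,.361,.088],s),proj("wrist",[.648,.280,.07],s))
for r in regions_of("top","tag_centre")[:3]:print(r["p"],r["rect"])
o=np.zeros((600,800,3),np.uint8);o[:480,:640]=w;o[400:,540:]=cv2.resize(t[170:320,390:585],(260,200));cv2.imwrite("pics/m6.png",o[:,:,::-1])
E
```

```text
15.2 [0.53015289 0.38005753 0.29891732] [-1.57080206e+00 -1.37172367e-05  1.03046260e+00] [ 4.97161416e-01  4.98258052e-01  5.05343532e-01  1.57786708e+00
  2.04047179e-06 -5.33301179e-01]
0.59 [118.0, 152.1, 330.1, 192.1]
[318.69258177 175.71195455] [171.50797624 171.94311899]
0.91 [431.4, 254.0, 477.3, 274.4]
0.62 [310.5, 319.9, 323.8, 348.8]
0.6 [215.4, 354.4, 247.5, 378.3]
```

View pics/m6.png

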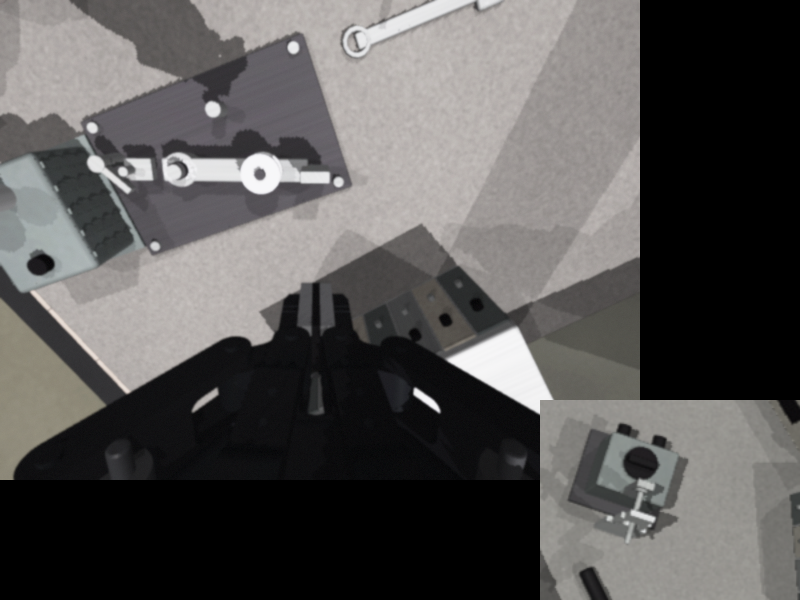

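The lug's top face is at (300–330, 171–184) and the pivot at (181,170). The push face is the lower one in the image, towards the fingers, and the arm lies nearly horizontal there. The top inset shows the plate still hanging on the peg.

```bash
python3 - <<'E'
from h import *
s=read_state()
L=atz("wrist",315,177.5,.088,s);E1=atz("wrist",301,177,.088,s);E2=atz("wrist",329,178,.088,s)
print(L,E1,E2,np.linalg.norm(E1-E2),"piv",atz("wrist",181,170,.075,s))
piv=np.array([.648,.280]);
for pv in (piv,atz("wrist",181,170,.075,s)[:2]):
    d=L[:2]-pv;print(np.linalg.norm(d),np.degrees(np.arctan2(d[1],d[0])))
print(atz("wrist",470,350,.1,s),atz("wrist",360,325,.05,s),atz("wrist",425,225,0,s))
e=L[:2]-piv;e/=np.linalg.norm(e);p=np.array([-e[1],e[0]]);yaw=np.degrees(np.arctan2(-p[1],-p[0]));print("p",p,yaw)
S=L[:2]-p*.045+e*.002;print(S);delta([*S,.055],yaw)
E
```

```text
[0.5191 0.3607 0.088 ] [0.5309 0.3529 0.088 ] [0.5072 0.3685 0.088 ] 0.02837340303876154 piv [0.6355 0.2833 0.075 ]
0.15207794054365678 147.95068750696865
0.13978454850232908 146.3781417031225
[0.4687 0.6224 0.1   ] [0.5718 0.5591 0.05  ] [0.4353 0.502  0.    ]
p [-0.53064895 -0.8475917 ] 57.95068750696866
[0.54128402 0.39990292]
shift mm [ 22.7 243.8   0.8] rotvec deg [0.   0.75 0.  ]
```

{"fn": "drive_tool", "kwargs": {"motion": [[[23,0,1,0,0.8,0,0],[0,35,0,0,0,0,0],[0,40,0,0,0,0,0],[0,40,0,0,0,0,0],[0,40,0,0,0,0,0],[0,40,0,0,0,0,0],[0,30,0,0,0,0,0],[0,19,0,0,0,0,0],[0,0,0,0,0,0,0],[0,0,0,0,0,0,0]]]}}

```text
clock: 16.4
eef_pos: [0.5414, 0.4004, 0.0554]
tcp_rot: [-1.571, -0.0, 1.013]
wrist_force: [0.7, 0.8, -0.3]
opening: 0.004
```

```bash
python3 - <<'E'
from h import *
s=read_state();print(s["clock"],s["eef_pos"],s["tcp_rot"],s["q"],s["wrist_force"])
w=grab_frame("wrist");cv2.imwrite("pics/w7.png",w[:,:,::-1])
R=Ro.from_euler("xyz",s["tcp_rot"])
print("lug",proj("wrist",[.5191,.3607,.088],s),"tcp",proj("wrist",s["eef_pos"],s))
E
```

```text
16.4 [0.54142988 0.40040921 0.05542662] [-1.57088888e+00 -2.02392978e-04  1.01270357e+00] [ 5.15891342e-01  6.04117607e-01  3.07706756e-02  9.97227357e-01
  1.51015021e-05 -4.96812215e-01] [ 0.68645568  0.77250854 -0.29839313]
lug [308.62609568 228.70678111] tcp [315.15548622 301.7772442 ]
```

View pics/w7.png

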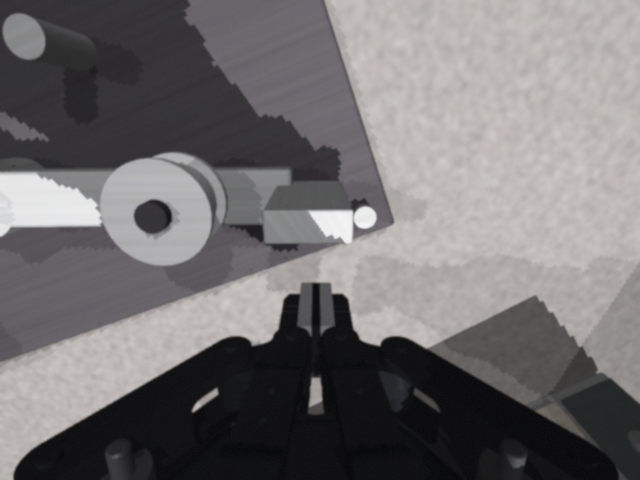

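The lug is at (309,226) directly ahead of the closed fingers at column 316, and the idler is well clear. I start pushing.

{"fn": "drive_tool", "kwargs": {"motion": [[[-9,0,-1,0,0,0,0],[-9,0,0,0,0,0,0],[-6,0,0,0,0,0,0],[-4,0,0,0,0,0,0],[-4,0,0,0,0,0,0],[0,0,0,0,0,0,0]]], "newtons": 60}}

```text
clock: 17.05
eef_pos: [0.5253, 0.3728, 0.0553]
tcp_rot: [-1.571, -0.001, 1.014]
wrist_force: [0.0, 4.6, 4.1]
opening: 0.001
```

{"fn": "drive_tool", "kwargs": {"motion": [[[-8.1,0,0.7,0,-3,0,0],[-8.1,0,0.7,0,-3,0,0],[-8.1,0,0.7,0,-3,0,0],[-8.1,0,0.7,0,-3,0,0],[-8.1,0,0.7,0,-3,0,0],[-8.1,0,0.7,0,-3,0,0],[-8.1,0,0.7,0,-3,0,0],[-8.1,0,0.7,0,-3,0,0],[0,0,0,0,0,0,0]]]}}

```text
clock: 17.95
eef_pos: [0.4977, 0.315, 0.0554]
tcp_rot: [-1.573, -0.002, 1.435]
wrist_force: [5.2, 7.0, -0.9]
opening: 0.003
```

```bash
cat >>h.py <<'E'
def theta():
    s=read_state();piv=np.array([.648,.280]);v=s["eef_pos"][:2]-piv;y=s["tcp_rot"][2]
    e=np.array([-np.sin(y),np.cos(y)]);p=np.array([-np.cos(y),-np.sin(y)])
    f=s["wrist_force"];a=y-np.radians(57.95);r=v@e;c=-v@p
    print("clock",s["clock"],"yaw swing",a.round(3),"r",r.round(4),"c",c.round(4),"arm est (17mm standoff)",(a-(c-.017)/r).round(3),"F push",(-f[:2]@p).round(1),"F rad",(f[:2]@e).round(1),"Fz",f[2].round(1))
E
python3 -c "
from h import *
theta()"
```

```text
clock 17.95 yaw swing 0.423 r 0.1536 c 0.0142 arm est (17mm standoff) 0.441 F push 7.7 F rad -4.2 Fz -0.9
```

{"fn": "drive_tool", "kwargs": {"motion": [[[-6.7,0,0.5,0,-2.5,0,0],[-6.7,0,0.5,0,-2.5,0,0],[-6.7,0,0.5,0,-2.5,0,0],[-6.7,0,0.5,0,-2.5,0,0],[-4,0,0.4,0,-1.5,0,0],[0,0,0,0,0,0,0]]]}}

```text
clock: 18.55
eef_pos: [0.4939, 0.2851, 0.0554]
tcp_rot: [-1.574, -0.002, 1.635]
wrist_force: [6.4, 9.0, 0.4]
opening: 0.003
```

```bash
python3 -c "
from h import *
theta()"
```

```text
clock 18.55 yaw swing 0.623 r 0.1535 c 0.0149 arm est (17mm standoff) 0.637 F push 8.6 F rad -6.9 Fz 0.4
```

{"fn": "drive_tool", "kwargs": {"motion": [[[-2.7,0,0.2,0,-1,0,0],[-2.7,0,0.2,0,-1,0,0],[-2.7,0,0.2,0,-1,0,0],[0,0,0,0,0,0,0]]]}}

```text
clock: 18.95
eef_pos: [0.4938, 0.2772, 0.0554]
tcp_rot: [-1.574, -0.002, 1.687]
wrist_force: [4.9, 10.9, 0.4]
opening: -0.002
```

```bash
python3 -c "
from h import *
theta()"
```

```text
clock 18.95 yaw swing 0.676 r 0.1535 c 0.0151 arm est (17mm standoff) 0.688 F push 10.2 F rad -6.1 Fz 0.4
```

{"fn": "drive_tool", "kwargs": {"motion": [[[-2,0,0,0,-0.5,0,0],[-1.5,0,0,0,-0.3,0,0],[0,0,0,0,0,0,0]]]}}

```text
clock: 19.25
eef_pos: [0.4939, 0.2741, 0.0554]
tcp_rot: [-1.573, -0.003, 1.701]
wrist_force: [2.9, 12.2, 1.8]
opening: -0.004
```

```bash
python3 -c "
from h import *
theta()"
```

```text
clock 19.25 yaw swing 0.69 r 0.1535 c 0.0141 arm est (17mm standoff) 0.708 F push 11.7 F rad -4.5 Fz 1.8
```

{"fn": "drive_tool", "kwargs": {"motion": [[[-1.5,0,0,0,0,0,0],[-1,0,0,0,0,0,0],[0,0,0,0,0,0,0]]]}}

```text
clock: 19.55
eef_pos: [0.494, 0.2734, 0.0555]
tcp_rot: [-1.573, -0.007, 1.702]
wrist_force: [0.5, 26.1, 0.8]
opening: -0.002
```

```bash
python3 -c "
from h import *
theta()
w=grab_frame('wrist');t=grab_frame('top');sd=grab_frame('side')
for r in regions_of('top','tag_centre')[:3]:print(r['p'],r['rect'])
o=np.zeros((600,800,3),np.uint8);o[:360,:480]=cv2.resize(w,(480,360));o[360:,:320]=cv2.resize(t[100:280,120:360],(320,240));o[360:,320:640]=cv2.resize(sd[230:410,80:320],(320,240));o[:360,480:]=cv2.resize(t[170:310,400:524],(320,360));cv2.imwrite('pics/m8.png',o[:,:,::-1])
"
```

```text
clock 19.55 yaw swing 0.691 r 0.1535 c 0.0136 arm est (17mm standoff) 0.713 F push 25.8 F rad -3.9 Fz 0.8
0.72 [216.9, 356.6, 246.1, 376.4]
0.7 [430.3, 252.5, 476.2, 277.4]
0.45 [311.8, 319.9, 324.0, 347.8]
```

View pics/m8.png

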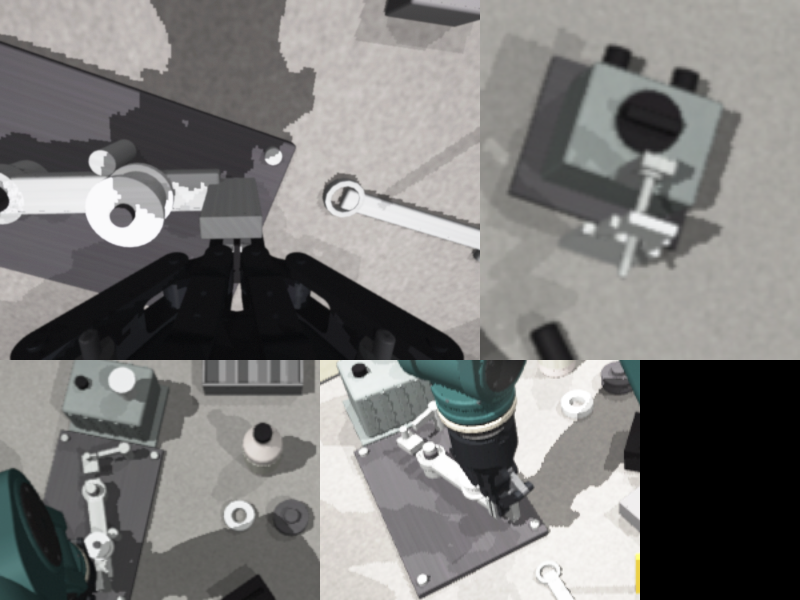

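The lug is against the fingers and the arm bar rests on the stop post. The push force jumped to 26 N, and the plate still hangs on the peg. I hand in.

```bash
python3 -c "
from h import *
theta();print(sign_off())"
```

```text
clock 19.75 yaw swing 0.691 r 0.1535 c 0.0136 arm est (17mm standoff) 0.713 F push 25.0 F rad -4.1 Fz -0.2
the job is handed in; nothing more can be done
None
```

The job is done and handed in at 19.75 s of the 64 s allowed. The lock-out plate hangs by its eye on the isolator's peg, released. The closed fingers are holding the tensioner lug back against its end stop.

- **Plate:** I took the aluminium plate from the stand, not the yellow look-alikes. The last top picture shows it still hanging on the peg.
- **Tensioner:** I estimate the swing at about 0.69–0.71 rad, past the click at about 0.48. The push force jumped from about 12 N to 26 N over the last step, which fits the end stop. It read a steady 25 N just before hand-in.
- **Disagreements:** The distance from the fingers to the arm's centre line measured about 14 mm, where I had assumed 17 mm, so the swing carries about 0.02 rad of uncertainty. I did not see the pawl click; I infer it from the swing angle.
- **Bystanders:** None of the other things was touched on purpose. I saw no change in those in view in the last pictures, but I did not measure each one.

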